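# Lock the slotted fuse cap of a bench transformer with a flat driver

### The job

A new fuse has been dropped into the transformer box, but its slotted cap still stands up on its spring. Take the big flat driver from the tool block, find the slot gently and seat the blade in it before you press, then push the cap in and turn it clockwise until it comes to its stop and stays locked down; the cap is plastic, so do not force it. Stand the driver upright back in its hole and leave the other things where they are.

Things in the scene. Friction and masses are not known exactly. Their poses are not given: they have to be found in the camera images.
- supply_box: isolating-transformer box, grey sheet steel, 124 x 164 x 70 mm, too heavy to shift; origin at the centre of its underside, z up, y along its long side. On its top panel are a mains inlet, a rocker switch, an earth stud and, over x = +30, y = -45 mm, the fuse holder: a black ring nut with a grey round slotted cap in it
- cap_top (a point): centre of the cap's top face (24 mm across), 85 mm above the box's underside when released. Goes down with the cap but does NOT turn with it. The slot runs through it: 3.5 mm wide, 18.5 long with closed ends, 4.5 deep. Its direction is not measured: at the start anywhere within 0.7 rad of the box's y axis, either way; see it or feel for it. Pressed with over 18 N off the slot, the plastic is gouged
- fuse_holder (a point): foot of the cap's ring nut (37 x 6 mm), 71 mm above the box's underside. Sprung bayonet: starts in at 6 N, +0.8 N/mm, stop 7.5 mm (12 N). 6 to 7 mm in it turns clockwise from above to a stop, slot 1.28 rad off the box's y; let go there it rises to 4 mm in: locked; earlier it hangs 5.5 mm in or pops up. In by less than 5.5 it stops at 0.72 rad. Drag 0.05 N m, solid stop; breaks at 60 N summed over the blade's contacts
- tool_block: fixed light-wood tool block, 64 x 116 x 85 mm, origin at the centre of its underside, z up, y along its long side; a thin black precision driver stands in its -y end (at y = -40 mm, top about 181 mm above the bench) and stays there
- hole (a point): centre of the mouth of the big flat driver's hole in the top face of the tool block (85 mm above the bench, at y = +26 mm of the block): 18 mm across, 80 mm deep, straight down
- driver: big flat driver, about 0.12 kg, standing blade down in the hole; origin at the middle of the blade's edge, z up along the shank to the handle. Blade 2 mm thick along x, 14 mm wide along y; steel shank 9 mm across from z = 13 to 75 mm, then the handle, whose shoulder rests on the block round the hole (origin then 75 mm below the mouth). Yaw and yaw + pi are alike
- driver_grip (a point): grip point on the driver's axis, z = 125 mm: middle of the straight part (z = 100 to 149 mm) of its black hexagonal handle (z = 75 to 160 mm), 26 mm across flats, 30 across corners; one pair of flats faces the driver's +x and -x
- ipa_bottle: bystander: white bottle with a screw cap, 48 mm across, 110 mm high, standing behind the box (+x side); origin at the centre of its underside
- loupe: bystander: black conical eye loupe, 45 mm across, 28 mm high, at the box's +y end; origin at the centre of its underside
- bit_box: bystander: flat closed bit box, 55 x 85 x 24 mm, by the tool block's -y end; origin at the centre of its underside

How it is judged:
By the outcome, as a careful person would: the job done as asked, in the order asked, and still so for the second after the job is handed in, with the robot touching nothing.
It also fails if it takes over 72 s, if anything falls off the work surface, if the arm or the gripper's body presses on something with over 40 N, if the wrist force passes 120 N, or if a joint passes its speed limit or range.

### The arm

A 7-joint arm with a two-finger parallel gripper is mounted at the origin on a cart in front of the work surface, level with it; the furniture and walls round the work are solid. World frame = base frame: x ahead of the robot, y to its left, z up, the work surface at z = 0. Lengths are in m, angles in degrees, forces in N, time in s.
With the tool pointing down it reaches from about 0.425 to 0.875 m from the base axis. Payload 4.7 kg.
Tool frame: the origin (TCP) lies at the very end of the fingers, on their centre line; the grasp point (between the pads) lies 19 mm behind it; z points along the fingers, y is the line along which they close (so a half turn about z gives the same grasp; the last joint's range is limited). The gripper opens to 87 mm and grips with 3 to 60 N. Pads are 19 mm wide; open, the fingers measure 117 mm over their backs; the gripper's body (75 mm by 190 mm) begins 51 mm behind the grasp point.
Start: joints at [-76.14, 18.392, -4.016, 83.108, 1.295, 78.541, -3.26], TCP at [0.147, 0.633, 0.223] pointing down, gripper open.
Joint ranges: [-163.93, 163.93], [-17.29, 119.83], [-79.2, 71.16], [3.27, 140.29], [-89.18, 269.18], [5.43, 117.66], [-154.24, 154.24]. Speed limits (degrees/s): [147.25, 147.25, 180, 180, 180, 180, 180].

### API

Orientations are given as [roll, pitch, yaw] about the fixed x, y, z axes, in that order (R = Rz(yaw) Ry(pitch) Rx(roll)).
In Python, from cell import telemetry, cams, env gives the robot as it stands.
- The arm moves only by the tool arm_command, never from a script. Its argument "series" is text: rows parted by semicolons, each of 5 numbers parted by spaces: the shift along the tool's x, y, z in mm, then the turn about the tool's z in rad, then the closure in counts, from 0 (fully open) to 255 (shut). A call has 1 to 20 rows; each row shifts and turns the commanded pose from where the row before left it, along the tool's axes as they then stand; what a row does not reach is not made up. A row lasts 1/12 s, in which the tool goes at most 41.7 mm and 7.16 degrees, less where a joint would pass 70% of its speed; a pose out of reach is approached as far as the arm can. A call is refused whole if a number of a shift passes 41.7 or a number of a turn 0.125, either way. A call with a gripper value outside its range is refused whole. The fingers move at their own pace and stop on an object; "squeeze" is the grip in N (left out, the last holds). Time passes only in rows, so rows that do not move let the fingers close. It gives the time, the measured TCP pose, the force, the opening and the grip force at its end, in the units of the state.
- telemetry.get_obs(): the state, without advancing time (a new reading comes with each control period).
- cams.read_camera(name): name is "scene" or "top" or "wrist"; returns the picture (384x512x3 uint8, blue, green, red); there is no depth.
- cams.calibration(name): a dict with "K" (3x3 intrinsics, pixels), "origin" and "rotation" of the camera in the world; the wrist camera has in their place "hand_eye" (4x4, takes a point from camera to tool coordinates, whose origin is the TCP and whose axes are the flange's). Camera axes: x right, y down, z forward; pixel columns grow to the right and rows downward; lengths in m; the calibration is good to about 2 mm. A picture is of the moment at which its call begins: read the wrist's pose just before it. calibration takes no time and is no camera call.
- env.sign_off(): hands the job in; it is judged then, once.
The state is a dict: "time_s": time; "qpos": joint angles; "joint_velocities": joint speeds; "effort": joint torques, N m; "tool_pos": TCP position; "tool_rot": TCP orientation; "force": force on the tool from outside, world axes, zero at the start; "wrist_torque": the same for the moment, N m; "grip_width": finger opening in m; "grasp_force": force on a finger pad.
Only numpy, scipy, OpenCV 4.12 (cv2) and the standard library are available. Lean on these libraries where they do the work, as an engineer would, in place of code of your own. Each camera call takes 0.05 s, during which the arm holds its last target. There are 200 camera calls.

## Working session

There is one attempt and no reset: what is moved stays moved. The work goes in short steps, Python scripts to look and compute and a tool call to move; the robot and the scene stay as the last step left them, time stands still between calls to the robot, and variables do not carry over. Pictures are saved under pics/ and viewed, at most 10 in all, crops included, and the job is handed in when it is done.

Besides the shell and the picture viewer there is one more tool, called after "Request:" as name(argument=value, ...), one argument or row to a line, values as JSON. arm_command: Moves the arm, as the interface text tells. Its arguments: {"type":"object","properties":{"series":{"type":"string"},"squeeze":{"type":"number"}},"required":["series"]}

```bash
ls; mkdir -p pics; cat > h.py <<'E'
import numpy as np, cv2
from scipy.spatial.transform import Rotation as R
from cell import telemetry, cams, env
def cam(n, obs=None):
    c=cams.calibration(n); K=np.array(c["K"])
    if "hand_eye" in c:
        H=np.array(c["hand_eye"]); Rt=R.from_euler('xyz',obs["tool_rot"],degrees=True).as_matrix()
        return K, np.array(obs["tool_pos"])+Rt@H[:3,3], Rt@H[:3,:3]
    return K,np.array(c["origin"]),np.array(c["rotation"])
def onplane(C,uv,z):
    K,o,r=C; d=r@np.linalg.solve(K,[uv[0],uv[1],1.]); return o+d*(z-o[2])/d[2]
def proj(C,p):
    K,o,r=C; q=K@(r.T@(np.array(p)-o)); return q[:2]/q[2]
def tri(C1,a,C2,b):
    A=[];B=[]
    for C,u in((C1,a),(C2,b)):
        d=C[2]@np.linalg.solve(C[0],[u[0],u[1],1.]); d/=np.linalg.norm(d); P=np.eye(3)-np.outer(d,d); A.append(P);B.append(P@C[1])
    return np.linalg.lstsq(np.vstack(A),np.hstack(B),rcond=None)[0]
E
python3 - <<'E'
from h import *
print(telemetry.get_obs())
for n in("scene","top"):
    im=cams.read_camera(n); cv2.imwrite(f"pics/{n}0.png",im); c=cam(n); print(n,c)
o=telemetry.get_obs();im=cams.read_camera("wrist");cv2.imwrite("pics/wrist0.png",im);print(cams.calibration("wrist"))
a=[cv2.imread(f"pics/{n}0.png") for n in("scene","top")]
E
```

```text
pics
{'time_s': 0.0, 'qpos': array([-76.1404622 ,  18.4378933 ,  -4.01374423,  83.17431787,
         1.29433671,  78.54065567,  -3.2590468 ]), 'joint_velocities': array([-0.03363634,  0.07543993, -0.06562704, -0.05472409, -0.00024569,
       -0.03038497, -0.07125045]), 'effort': array([ 5.13352497e-04, -4.91285312e+01, -4.03651586e-01, -3.12528241e+01,
       -6.38721278e-02,  4.38306481e-02,  1.87451633e-04]), 'tool_pos': array([0.14673005, 0.63265946, 0.2214796 ]), 'tool_rot': array([-1.79892330e+02,  5.65638398e-03,  1.66949329e+02]), 'force': array([ 0.74928528, -0.15019204, -0.0658004 ]), 'wrist_torque': array([ 0.06589903, -0.04021597,  0.03710623]), 'grasp_force': 0.0, 'grip_width': 0.0870270541350576}
scene (array([[370.65471017,   0.        , 248.61637506],
       [  0.        , 370.65471017, 190.96972953],
       [  0.        ,   0.        ,   1.        ]]), array([-0.13127599, -0.80143397,  0.49706528]), array([-117.46570262,   -1.08948431,  -47.39645728]))
top (array([[438.19217522,   0.        , 261.78411676],
       [  0.        , 438.19217522, 192.31792687],
       [  0.        ,   0.        ,   1.        ]]), array([ 0.26676706, -0.31567525,  1.00377243]), array([-1.69794339e+02, -1.56113394e-01, -9.01847736e+01]))
{'K': array([[338.59711426,   0.        , 254.58996191],
       [  0.        , 338.59711426, 185.73330735],
       [  0.        ,   0.        ,   1.        ]]), 'hand_eye': array([[-1.57240307e-04, -9.55060035e-01, -2.96412390e-01,
         8.15481662e-02],
       [ 9.99999978e-01, -1.91183877e-04,  8.55287373e-05,
         4.84847518e-04],
       [-1.38354349e-04, -2.96412370e-01,  9.55060044e-01,
        -1.62057989e-01],
       [ 0.00000000e+00,  0.00000000e+00,  0.00000000e+00,
         1.00000000e+00]])}
```

View pics/top0.png

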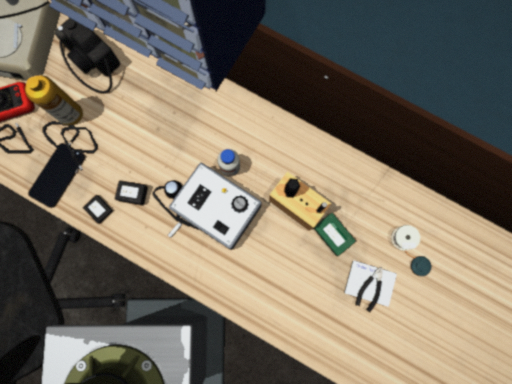

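View pics/scene0.png

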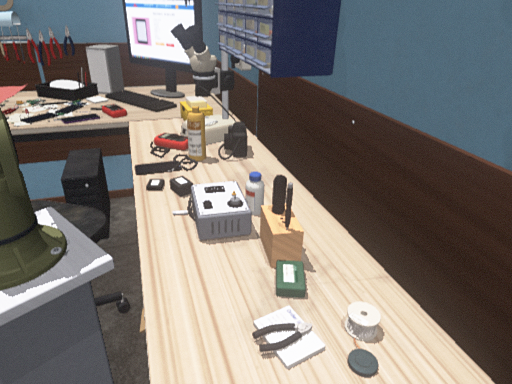

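The top view shows the box centred near (216,205), with its fuse cap at about (239,204). The block is near (300,200), with the big handle's top at about (291,186). The scene view agrees: box at (220,208), big black handle at (279,190).

```bash
python3 - <<'E'
s=open('h.py').read().replace('return K,np.array(c["origin"]),np.array(c["rotation"])','''r=np.array(c["rotation"])
    return K,np.array(c["origin"]),(r if r.shape==(3,3) else R.from_euler('xyz',r,degrees=True).as_matrix())''')
open('h.py','w').write(s)
E
python3 - <<'E'
from h import *
T=cam("top");S=cam("scene")
for n,a,b,z in(("cap",(239,204),(235,198),.085),("handletop",(291,186),(279,180),.245-.075-.01),("blocktop",(300,200),None,.085),("thin",(323,208),(290,186),.181),("bottle",(229,156),(256,177),.11)):
    print(n,onplane(T,a,z).round(3), tri(T,a,S,b).round(3) if b else "")
im=cv2.imread("pics/top0.png"); cv2.imwrite("pics/top0c.png",cv2.resize(im[130:270,150:370],None,fx=3.5,fy=3.5,interpolation=cv2.INTER_CUBIC))
E
```

```text
cap [ 0.407 -0.27   0.085] [ 0.408 -0.271  0.085]
handletop [ 0.431 -0.376  0.16 ] [ 0.432 -0.377  0.159]
blocktop [ 0.415 -0.4    0.085] 
thin [ 0.384 -0.434  0.181] [ 0.386 -0.436  0.182]
bottle [ 0.505 -0.25   0.11 ] [ 0.509 -0.249  0.098]
```

View pics/top0c.png

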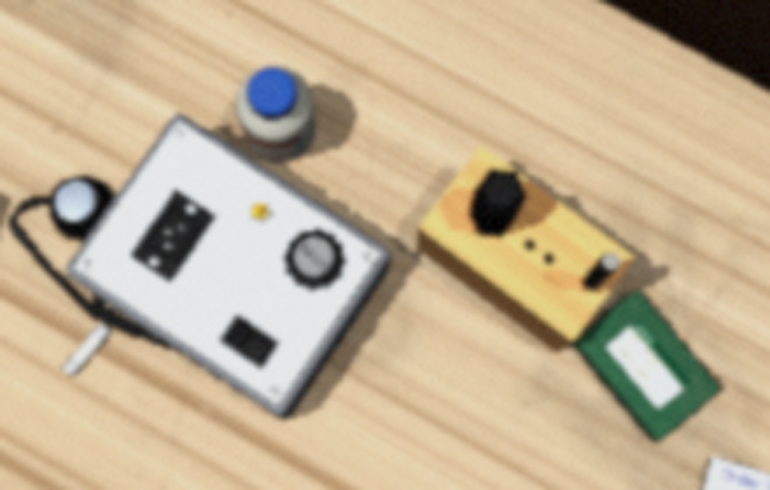

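```bash
cat >> h.py <<'E'
def rows(p,yaw,wps):
    """wps: list of (x,y,z,yawdeg); splits into rows in tool axes (tool pointing down)"""
    out=[];p=np.array(p,float)
    for w in wps:
        q=np.array(w[:3]);dy=w[3]-yaw
        n=max(1,int(np.ceil(max(np.linalg.norm(q-p)/.0415,abs(dy)/7.1))))
        for i in range(n):
            d=(q-p)/n; a=np.radians(yaw)
            out.append("%.1f %.1f %.1f %.3f 0"%(1000*(d@[np.cos(a),np.sin(a),0]),1000*(d@[np.sin(a),-np.cos(a),0]),-1000*d[2],-np.radians(dy/n)))
            yaw+=dy/n
        p=q
    return out
E
python3 - <<'E'
from h import *
T=cam("top");S=cam("scene")
for n,a,b in(("amber",(38,85),(196,112)),("shelfcorner",(210,85),(278,74)),("microscope",(None),None)):
    if a: print(n,tri(T,a,S,b).round(3))
print(onplane(T,(210,85),.5),onplane(T,(85,60),.1))
w=[]
for az,r,y in((60,.56,150),(40,.5,130),(20,.48,110),(0,.47,90),(-20,.48,70),(-34,.5,54)):
    w.append((r*np.cos(np.radians(az)),r*np.sin(np.radians(az)),.26,y))
w.append((.40,-.36,.26,54))
r=rows((.147,.633,.223),167,w);print(len(r));print("; ".join(r))
E
```

```text
amber [0.642 0.138 0.161]
shelfcorner [ 0.569 -0.242  0.34 ]
[ 0.49083744 -0.25450992  0.5       ] [0.72813191 0.0716945  0.1       ]
28
-32.6 -22.9 -7.4 0.059 0; -33.9 -20.9 -7.4 0.059 0; -35.1 -18.8 -7.4 0.059 0; -36.1 -16.7 -7.4 0.059 0; -37.0 -14.6 -7.4 0.059 0; -34.2 -18.0 -0.0 0.070 0; -35.4 -15.6 -0.0 0.070 0; -36.4 -13.1 -0.0 0.070 0; -37.2 -10.5 -0.0 0.070 0; -37.8 -7.9 -0.0 0.070 0; -32.8 -9.8 -0.0 0.070 0; -33.4 -7.5 -0.0 0.070 0; -33.9 -5.1 -0.0 0.070 0; -34.2 -2.7 -0.0 0.070 0; -34.3 -0.4 -0.0 0.070 0; -40.2 -9.6 -0.0 0.087 0; -40.9 -6.0 -0.0 0.087 0; -41.2 -2.5 -0.0 0.087 0; -41.3 1.1 -0.0 0.087 0; -41.0 -4.7 -0.0 0.087 0; -41.3 -1.1 -0.0 0.087 0; -41.2 2.5 -0.0 0.087 0; -40.9 6.0 -0.0 0.087 0; -40.3 1.7 -0.0 0.093 0; -40.0 5.5 -0.0 0.093 0; -39.3 9.1 -0.0 0.093 0; -36.8 17.8 -0.0 -0.000 0; -36.8 17.8 -0.0 -0.000 0
```

```bash
python3 - <<'E'
from h import *
w=[]
for az,r,y in((60,.56,150),(40,.49,130),(20,.46,110),(0,.45,90),(-20,.46,70)):
    w.append((r*np.cos(np.radians(az)),r*np.sin(np.radians(az)),.223,y))
w.append((.407,-.27,.223,54))
r=rows((.147,.633,.223),167,w);print(len(r));print("; ".join(r))
E
```

```text
26
-32.6 -22.9 -0.0 0.059 0; -33.9 -20.9 -0.0 0.059 0; -35.1 -18.8 -0.0 0.059 0; -36.1 -16.7 -0.0 0.059 0; -37.0 -14.6 -0.0 0.059 0; -33.5 -19.9 -0.0 0.070 0; -34.8 -17.5 -0.0 0.070 0; -36.0 -15.1 -0.0 0.070 0; -36.9 -12.5 -0.0 0.070 0; -37.7 -9.9 -0.0 0.070 0; -31.5 -11.5 -0.0 0.070 0; -32.2 -9.3 -0.0 0.070 0; -32.8 -7.1 -0.0 0.070 0; -33.2 -4.8 -0.0 0.070 0; -33.4 -2.4 -0.0 0.070 0; -38.5 -9.3 -0.0 0.087 0; -39.1 -5.9 -0.0 0.087 0; -39.5 -2.5 -0.0 0.087 0; -39.6 1.0 -0.0 0.087 0; -39.3 -4.4 -0.0 0.087 0; -39.6 -1.0 -0.0 0.087 0; -39.5 2.5 -0.0 0.087 0; -39.1 5.9 -0.0 0.087 0; -38.2 4.9 -0.0 0.093 0; -37.5 8.5 -0.0 0.093 0; -36.6 11.9 -0.0 0.093 0
```

Request:
arm_command(
  series="-33 -23 0 0.059 0; -34 -21 0 0.059 0; -35 -19 0 0.059 0; -36 -17 0 0.059 0; -37 -15 0 0.059 0; -33 -20 0 0.07 0; -35 -17 0 0.07 0; -36 -15 0 0.07 0; -37 -13 0 0.07 0; -38 -10 0 0.07 0; -32 -12 0 0.07 0; -32 -9 0 0.07 0; -33 -7 0 0.07 0; -33 -5 0 0.07 0; -33 -2 0 0.07 0; -38 -9 0 0.087 0; -39 -6 0 0.087 0; -39 -2 0 0.087 0; -40 1 0 0.087 0; 0 0 0 0 0",
)

```text
time_s: 1.82
tool_pos: [0.4504, -0.009, 0.2229]
tool_rot: [179.9, 0.1, 89.1]
force: [-0.4, -0.3, 0.3]
grip_width: 0.087
grasp_force: 0.0
```

Request:
arm_command(
  series="-39 -4 0 0.087 0; -40 -1 0 0.087 0; -39 2 0 0.087 0; -39 6 0 0.087 0; -38 5 0 0.093 0; -38 8 0 0.093 0; -37 12 0 0.093 0; 0 0 0 0 0; 0 0 0 0 0; 0 0 0 0 0",
)

```text
time_s: 2.65
tool_pos: [0.4069, -0.2693, 0.2223]
tool_rot: [-180.0, -0.0, 54.1]
force: [0.7, 0.7, -0.2]
grip_width: 0.0868
grasp_force: 0.0
```

```bash
python3 - <<'E'
from h import *
o=telemetry.get_obs();im=cams.read_camera("wrist");cv2.imwrite("pics/w1.png",im)
import pickle;pickle.dump(o,open("w1.pkl","wb"))
print(o["time_s"],o["qpos"].round(1),o["tool_pos"].round(4),o["tool_rot"].round(2),o["force"].round(2))
W=cam("wrist",o);print(proj(W,(.407,-.27,.085)),proj(W,(.431,-.376,.16)))
E
```

```text
2.65 [-21.3  -4.4  50.  106.9   3.5  76.   -8. ] [ 0.4069 -0.2693  0.2223] [-1.7996e+02 -3.0000e-02  5.4120e+01] [ 0.69  0.7  -0.2 ]
[255.25261295 175.34727775] [361.60327554 291.57449974]
```

View pics/w1.png

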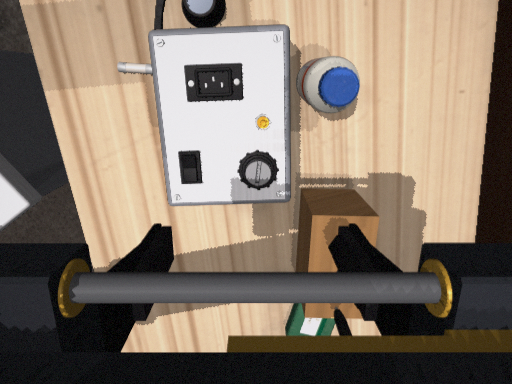

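The wrist view shows the box's panel from (150,30) to (290,200), the cap at (258,171) with a near-vertical slot, and the block at (340,200).

```bash
python3 - <<'E'
from h import *
import pickle
o=pickle.load(open("w1.pkl","rb"));W=cam("wrist",o);im=cv2.imread("pics/w1.png")
# box top panel: bright low-saturation
hsv=cv2.cvtColor(im,cv2.COLOR_BGR2HSV);m=((hsv[...,1]<30)&(hsv[...,2]>150)).astype(np.uint8)
m=cv2.morphologyEx(m,cv2.MORPH_CLOSE,np.ones((5,5)))
cs=cv2.findContours(m,0,2)[0];c=max(cs,key=lambda c:cv2.contourArea(c)*(60<c[:,0,1].mean()<180))
c=c[:,0].astype(float)
P=np.array([onplane(W,u,.07)[:2] for u in c]);r=cv2.minAreaRect((P*1000).astype(np.float32));print("box rect mm",r)
cv2.imwrite("pics/w1c.png",cv2.resize(im[145:197,232:284],None,fx=11,fy=11,interpolation=cv2.INTER_CUBIC))
print("cap",onplane(W,(258,170),.085))
E
```

```text
box rect mm ((397.232421875, -207.53675842285156), (156.43478393554688, 147.93701171875), 57.0473518371582)
cap [ 0.41199369 -0.2673691   0.085     ]
```

View pics/w1c.png

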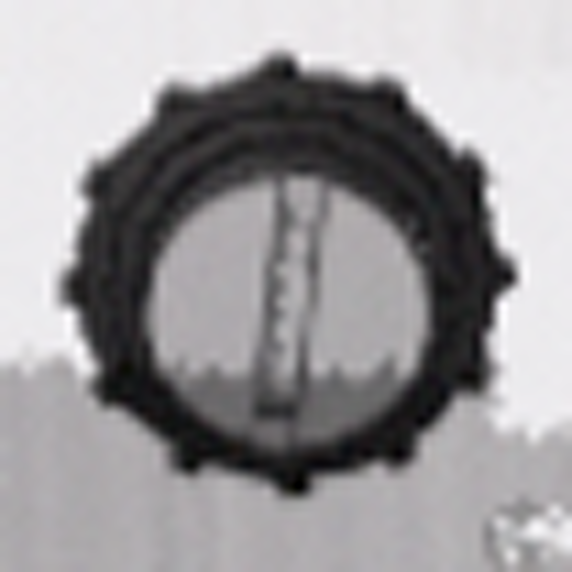

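```bash
python3 - <<'E'
from h import *
import pickle
o=pickle.load(open("w1.pkl","rb"));W=cam("wrist",o)
az=lambda a,b:np.degrees(np.arctan2(*(b-a)[[1,0]]))
s=[onplane(W,u,.07) for u in((278,38),(281,194),(160,43),(178,197))];print([x.round(4) for x in s],az(s[1],s[0]),az(s[3],s[2]),az(s[2],s[0]),az(s[3],s[1]))
a=onplane(W,(232+303/11-.5,145+185/11-.5),.085);b=onplane(W,(232+278/11-.5,145+415/11-.5),.085)
print("slot",az(b,a),np.linalg.norm(a-b),(a+b)/2);print("cap",onplane(W,(257.8,172.7),.085))
# hole via block axis: block yaw ~ from top-view; hover target
w=rows(o["tool_pos"],54,[(.39,-.42,.29,54)]);
print(W[1],"\n",w)
E
```

```text
[array([ 0.4918, -0.1859,  0.07  ]), array([ 0.4139, -0.3035,  0.07  ]), array([ 0.4073, -0.1297,  0.07  ]), array([ 0.3302, -0.2468,  0.07  ])] 56.47697153290041 56.61657306941145 -33.64965903238272 -34.116113918463206
slot 48.274172966087406 0.019852181648945047 [ 0.4108883  -0.26874742  0.085     ]
cap [ 0.41035803 -0.2693307   0.085     ]
[ 0.45503929 -0.20281751  0.38437186] 
 ['-26.4 15.0 -13.5 -0.000 0', '-26.4 15.0 -13.5 -0.000 0', '-26.4 15.0 -13.5 -0.000 0', '-26.4 15.0 -13.5 -0.000 0', '-26.4 15.0 -13.5 -0.000 0']
```

```bash
python3 - <<'E'
from h import *
o=telemetry.get_obs()
print(rows(o["tool_pos"],54.1,[(.413,-.40,.26,54.1)]))
E
```

```text
['-25.8 20.4 -9.4 -0.000 0', '-25.8 20.4 -9.4 -0.000 0', '-25.8 20.4 -9.4 -0.000 0', '-25.8 20.4 -9.4 -0.000 0']
```

Request:
arm_command(
  series="0 0 -20 0 0; -25 20 -18 0 0; -26 20 0 0 0; -26 20 0 0 0; -26 20 0 0 0; 0 0 0 0 0; 0 0 0 0 0; 0 0 0 0 0",
)

```text
time_s: 3.37
tool_pos: [0.412, -0.3986, 0.2598]
tool_rot: [-179.9, -0.0, 54.2]
force: [-0.6, 0.8, 0.2]
grip_width: 0.0872
grasp_force: 0.0
```

```bash
python3 - <<'E'
from h import *
o=telemetry.get_obs();im=cams.read_camera("wrist");cv2.imwrite("pics/w2.png",im)
import pickle;pickle.dump(o,open("w2.pkl","wb"))
print(o["time_s"],o["qpos"].round(1),o["tool_pos"].round(4),o["tool_rot"].round(2),o["force"].round(2))
W=cam("wrist",o);print(proj(W,(.431,-.376,.17)),proj(W,(.431,-.376,.085)))
E
```

```text
3.3667 [ -9.8  12.4  59.7  92.8 -10.8  81.2  15.2] [ 0.412  -0.3986  0.2598] [-1.799e+02 -4.000e-02  5.421e+01] [-0.56  0.8   0.22]
[257.69723906 153.88753907] [257.07417027 136.37586422]
```

View pics/w2.png

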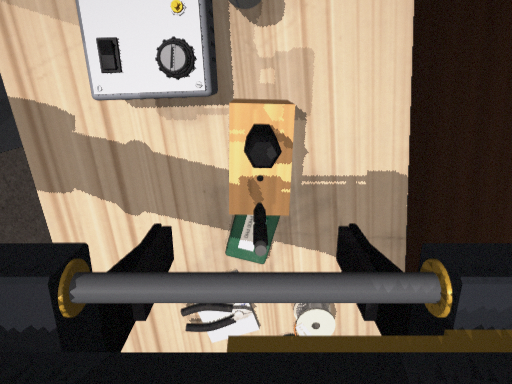

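The view shows the block top from (230,103) to (294,214), with the black hex handle at about (263,147). Its flats face left and right, along the tool's y. The cap is at (175,58).

```bash
python3 - <<'E'
from h import *
im=cv2.imread("pics/w2.png")
c=im[95:222,222:302];c=np.clip(c.astype(float)*1.0,0,255);c=(255*(c/255)**.5).astype(np.uint8)
cv2.imwrite("pics/w2c.png",cv2.resize(c,None,fx=4.7,fy=4.7,interpolation=cv2.INTER_CUBIC))
E
```

```text
(no output)
```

View pics/w2c.png

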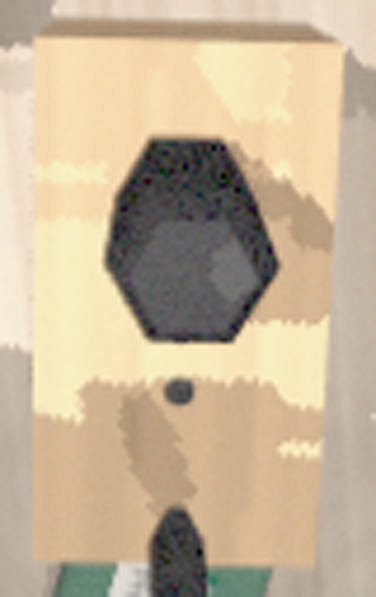

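```bash
python3 - <<'E'
from h import *
import pickle
o=pickle.load(open("w2.pkl","rb"));W=cam("wrist",o)
px=lambda x,y:(222+(x+.5)/4.7-.5,95+(y+.5)/4.7-.5)
az=lambda a,b:np.degrees(np.arctan2(*(b-a)[[1,0]]))
print(onplane(W,px(194,280),.170),onplane(W,px(192.5,261),.159))
print("flat",az(onplane(W,px(155,338),.159),onplane(W,px(232,342),.159)), "corners",az(onplane(W,px(105,260),.159),onplane(W,px(280,265),.159)))
print("blk",az(onplane(W,px(38,40),.085),onplane(W,px(342,44),.085)),az(onplane(W,px(34,560),.085),onplane(W,px(34,40),.085)),az(onplane(W,px(316,568),.085),onplane(W,px(342,44),.085)))
for a in((38,40),(342,44),(34,560),(316,568)):print(onplane(W,px(*a),.085))
E
```

```text
[ 0.43405295 -0.37847832  0.17      ] [ 0.43458362 -0.37771395  0.159     ]
flat -38.83238579033473 corners -37.43705040006935
blk -36.523229804839225 52.91944489418124 53.273982592182236
[ 0.42829724 -0.33428197  0.085     ]
[ 0.47866134 -0.37158105  0.085     ]
[ 0.35820923 -0.42565334  0.085     ]
[ 0.40914893 -0.46475078  0.085     ]
```

Request:
arm_command(
  series="30 6 0 0 0; 0 0 0 -0.121 0; 0 0 0 -0.121 0; 0 0 0 -0.121 0; 0 0 0 -0.121 0; 0 0 20 0 0; 0 0 20 0 0; 0 0 0 0 0; 0 0 0 0 0",
)

```text
time_s: 4.17
tool_pos: [0.4341, -0.3774, 0.2205]
tool_rot: [-180.0, -0.1, 82.0]
force: [0.4, 0.1, 0.8]
grip_width: 0.0874
grasp_force: 0.0
```

Request:
arm_command(
  series="0 0 25 0 0; 0 0 25 0 0; 0 0 25 0 0; 0 0 15 0 0; 0 0 11 0 0; 0 0 0 0 0; 0 0 0 0 100; 0 0 0 0 150; 0 0 0 0 200; 0 0 0 0 255; 0 0 0 0 255; 0 0 0 0 255; 0 0 0 0 255; 0 0 0 0 255",
  squeeze=35,
)

```text
time_s: 5.33
tool_pos: [0.4336, -0.3796, 0.1196]
tool_rot: [180.0, -0.0, 81.8]
force: [-0.7, 0.0, 0.4]
grip_width: 0.0416
grasp_force: 0.0
```

Request:
arm_command(
  series="0 0 0 0 255; 0 0 0 0 255; 0 0 0 0 255; 0 0 0 0 255; 0 0 0 0 255; 0 0 0 0 255; 0 0 0 0 255; 0 0 0 0 255",
  squeeze=40,
)

```text
time_s: 6.0
tool_pos: [0.4336, -0.3796, 0.1195]
tool_rot: [180.0, -0.0, 81.8]
force: [0.4, -0.2, 0.3]
grip_width: 0.0257
grasp_force: 39.8
```

Request:
arm_command(
  series="0 0 -10 0 255; 0 0 -20 0 255; 0 0 -20 0 255; 0 0 -20 0 255; 0 0 -20 0 255; 0 0 -20 0 255; 0 0 -15 0 255; 0 0 0 0 255; 0 0 0 0 255; 0 0 0 0 255",
)

```text
time_s: 6.83
tool_pos: [0.4332, -0.3791, 0.2437]
tool_rot: [-179.9, -0.1, 81.8]
force: [-0.7, 0.3, -2.4]
grip_width: 0.0256
grasp_force: 39.8
```

```bash
python3 - <<'E'
from h import *
o=telemetry.get_obs();im=cams.read_camera("wrist");cv2.imwrite("pics/w3.png",im);s=cams.read_camera("scene");cv2.imwrite("pics/s3.png",s)
import pickle;pickle.dump(o,open("w3.pkl","wb"))
print(o["time_s"],o["qpos"].round(1),o["tool_pos"].round(4),o["tool_rot"].round(2),o["force"].round(2),o["grasp_force"])
W=cam("wrist",o);p=o["tool_pos"]-[0,0,.1095];print(proj(W,p),proj(W,p+[0,0,.035]))
S=cam("scene");u=proj(S,p);print(u)
x,y=u.astype(int);g=lambda c:(255*(c/255.)**.6).astype(np.uint8)
a=cv2.resize(g(im[60:260,156:356]),(500,500),interpolation=cv2.INTER_CUBIC);b=cv2.resize(g(s[y-50:y+14,x-19:x+19]),(297,500),interpolation=cv2.INTER_CUBIC)
cv2.imwrite("pics/c3.png",np.hstack([a,b]))
E
```

```text
6.8333 [ -8.5  12.2  54.7  93.8 -10.1  79.3  39.3] [ 0.4332 -0.3791  0.2437] [-1.7994e+02 -5.0000e-02  8.1810e+01] [-0.67  0.33 -2.44] 39.80276178626809
[254.44312676 183.56041347] [254.38812413 197.24428271]
[278.81033168 190.81044589]
```

View pics/c3.png

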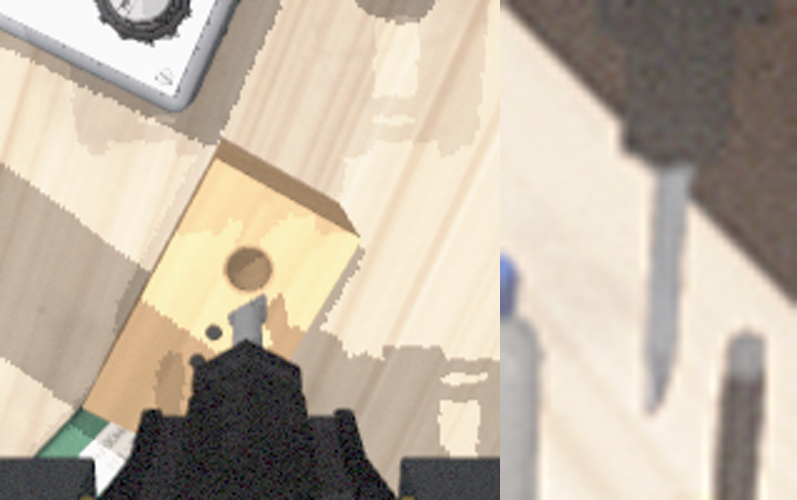

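The left crop shows the blade's edge running from (230,315) to (267,295). That puts its azimuth at about 22°, i.e. the tool yaw less 60°. The empty hole is at (248,268).

```bash
python3 - <<'E'
from h import *
o=telemetry.get_obs();W=cam("wrist",o)
f=lambda x,y:onplane(W,(156+x/2.5,60+y/2.5),.1342)
a,b=f(230,315),f(267,295);d=b-a;print(np.degrees(np.arctan2(d[1],d[0])),np.linalg.norm(d),(a+b)/2)
print(rows(o["tool_pos"],81.8,[(.4106,-.2695,.2437,81.8),(.4106,-.2695,.2437,108.3)]))
E
```

```text
21.24363740417175 0.014192495770755032 [ 0.43397484 -0.37765451  0.1342    ]
['35.1 -12.6 -0.1 -0.000 0', '35.1 -12.6 -0.1 -0.000 0', '35.1 -12.6 -0.1 -0.000 0', '0.0 0.0 -0.0 -0.116 0', '0.0 0.0 -0.0 -0.116 0', '0.0 0.0 -0.0 -0.116 0', '0.0 0.0 -0.0 -0.116 0']
```

Request:
arm_command(
  series="35 -13 0 0 255; 35 -13 0 0 255; 35 -12 0 0 255; 0 0 0 -0.116 255; 0 0 0 -0.116 255; 0 0 0 -0.116 255; 0 0 0 -0.116 255; 0 0 15 0 255; 0 0 15 0 255; 0 0 7 0 255; 0 0 0 0 255; 0 0 0 0 255; 0 0 0 0 255",
)

```text
time_s: 8.02
tool_pos: [0.4112, -0.2705, 0.208]
tool_rot: [180.0, 0.0, 108.4]
force: [0.5, -0.7, -1.9]
grip_width: 0.0258
grasp_force: 39.8
```

```bash
python3 - <<'E'
from h import *
o=telemetry.get_obs();im=cams.read_camera("wrist");cv2.imwrite("pics/w4.png",im)
import pickle;pickle.dump(o,open("w4.pkl","wb"))
print(o["time_s"],o["qpos"].round(1),o["tool_pos"].round(4),o["tool_rot"].round(2),o["force"].round(2),o["grasp_force"])
W=cam("wrist",o);p=o["tool_pos"]-[0,0,.1095];print(proj(W,p),proj(W,(.4106,-.2695,.085)))
g=lambda c:(255*(c/255.)**.6).astype(np.uint8)
cv2.imwrite("pics/c4.png",cv2.resize(g(im[130:230,200:310]),None,fx=6,fy=6,interpolation=cv2.INTER_CUBIC))
E
```

```text
8.0167 [-23.4  -3.1  52.7 107.7   2.6  74.2  47. ] [ 0.4112 -0.2705  0.208 ] [1.7998e+02 3.0000e-02 1.0839e+02] [ 0.54 -0.7  -1.88] 39.802858832335914
[254.02634265 183.19652416] [253.7548125  177.47168876]
```

View pics/c4.png

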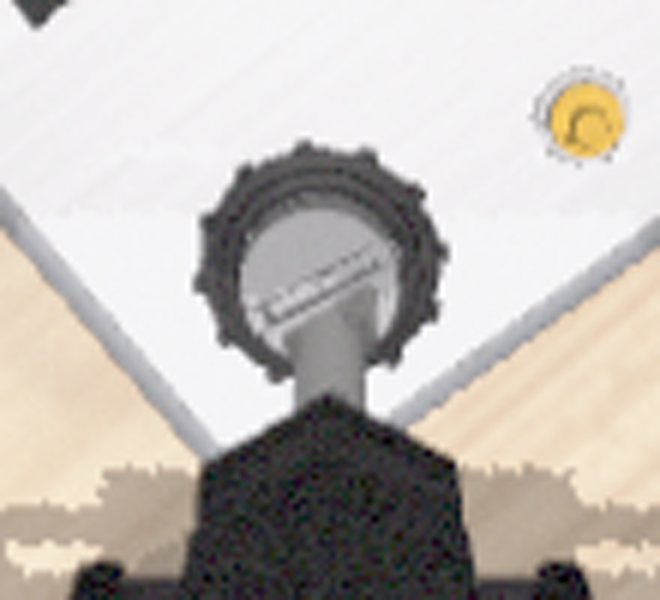

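The crop shows the slot from (262,310) to (385,255), centred at about (323,283). The blade's edge, just in front of it and parallel, runs from about (285,330) to (378,288).

```bash
python3 - <<'E'
from h import *
import pickle
o=pickle.load(open("w4.pkl","rb"));W=cam("wrist",o)
f=lambda u,z:onplane(W,(200+(u[0]+.5)/6-.5,130+(u[1]+.5)/6-.5),z)
for n,a,b,z in(("slot",(262,310),(385,255),.085),("blade",(285,330),(378,288),.0985)):
    a,b=f(a,z),f(b,z);d=b-a;print(n,np.degrees(np.arctan2(d[1],d[0])),np.linalg.norm(d),(a+b)/2)
# cap disc fit: grey region inside ring
im=cv2.imread("pics/w4.png");g=cv2.cvtColor(im,6)
print(g[162:190,236:272])
E
```

```text
slot 43.266963785230104 0.01976328700068595 [ 0.41012871 -0.26890411  0.085     ]
blade 43.58505263313529 0.014321906791499429 [ 0.4112423  -0.26856383  0.0985    ]
[[232 101  38 ...  39  34 227]
 [171  59  37 ...  36 113 230]
 [ 92  38  41 ...  32 125 229]
 ...
 [179  67 122 ... 239 240 240]
 [234 225 228 ... 240 240 238]
 [240 239 240 ... 240 240 240]]
```

Request:
arm_command(
  series="0 -1.1 0 0 255; 0 0 5 0 255; 0 0 5 0 255; 0 0 1 0 255; 0 0 0 0 255; 0 0 0 0 255",
)

```text
time_s: 8.57
tool_pos: [0.4098, -0.2706, 0.1964]
tool_rot: [-180.0, -0.0, 108.4]
force: [0.4, -0.2, -0.8]
grip_width: 0.0257
grasp_force: 39.8
```

Request:
arm_command(
  series="0 0 0.5 0 255; 0 0 0.5 0 255; 0 0 0.5 0 255; 0 0 0 0 255; 0 0 0 0 255",
)

```text
time_s: 8.98
tool_pos: [0.4099, -0.2706, 0.1951]
tool_rot: [180.0, -0.0, 108.4]
force: [1.0, 0.1, -1.7]
grip_width: 0.0255
grasp_force: 39.8
```

Request:
arm_command(
  series="0 0 0.5 0 255; 0 0 0.5 0 255; 0 0 0 0 255; 0 0 0 0 255",
)

```text
time_s: 9.32
tool_pos: [0.4099, -0.2706, 0.194]
tool_rot: [180.0, -0.0, 108.4]
force: [-0.2, 1.4, -1.8]
grip_width: 0.0255
grasp_force: 39.8
```

Request:
arm_command(
  series="0 0 0.5 0 255; 0 0 0.5 0 255; 0 0 0 0 255; 0 0 0 0 255",
)

```text
time_s: 9.65
tool_pos: [0.4099, -0.2706, 0.193]
tool_rot: [-180.0, -0.0, 108.4]
force: [-0.3, -0.0, 0.1]
grip_width: 0.0258
grasp_force: 39.8
```

Request:
arm_command(
  series="0 0 0.5 0 255; 0 0 0 0 255; 0 0 0 0 255; 0 0 0 0 255",
)

```text
time_s: 9.98
tool_pos: [0.41, -0.2706, 0.1925]
tool_rot: [180.0, -0.0, 108.4]
force: [0.0, 0.1, -0.4]
grip_width: 0.0256
grasp_force: 39.8
```

Request:
arm_command(
  series="0 0 0.5 0 255; 0 0 0 0 255; 0 0 0 0 255; 0 0 0 0 255",
)

```text
time_s: 10.32
tool_pos: [0.4099, -0.2706, 0.192]
tool_rot: [180.0, -0.0, 108.4]
force: [-0.1, 0.2, -1.5]
grip_width: 0.0257
grasp_force: 39.8
```

Request:
arm_command(
  series="0 0 0.5 0 255; 0 0 0.5 0 255; 0 0 0 0 255; 0 0 0 0 255",
)

```text
time_s: 10.65
tool_pos: [0.4099, -0.2706, 0.191]
tool_rot: [-180.0, -0.0, 108.4]
force: [-0.4, 0.5, -0.8]
grip_width: 0.0256
grasp_force: 39.8
```

Request:
arm_command(
  series="0 0 0.5 0 255; 0 0 0.5 0 255; 0 0 0 0 255; 0 0 0 0 255",
)

```text
time_s: 10.98
tool_pos: [0.4099, -0.2706, 0.19]
tool_rot: [180.0, -0.0, 108.4]
force: [0.4, -0.3, -1.3]
grip_width: 0.0259
grasp_force: 39.8
```

Request:
arm_command(
  series="0 0 0.5 0 255; 0 0 0.5 0 255; 0 0 0 0 255; 0 0 0 0 255",
)

```text
time_s: 11.32
tool_pos: [0.4101, -0.2707, 0.1895]
tool_rot: [180.0, 0.0, 108.4]
force: [-1.0, 0.5, 4.3]
grip_width: 0.0257
grasp_force: 39.8
```

Request:
arm_command(
  series="1.3 -0.75 0 0 255; 0 0 0 0 255; 0 0 0 0 255",
)

```text
time_s: 11.57
tool_pos: [0.4096, -0.2703, 0.1896]
tool_rot: [179.9, 0.1, 108.4]
force: [0.7, -1.3, 5.5]
grip_width: 0.0256
grasp_force: 39.8
```

Request:
arm_command(
  series="-1.3 0.75 0 0 255; -1.3 0.75 0 0 255; 0 0 0 0 255; 0 0 0 0 255",
)

```text
time_s: 11.9
tool_pos: [0.4104, -0.271, 0.1887]
tool_rot: [-179.9, -0.1, 108.4]
force: [-1.2, 0.6, 5.1]
grip_width: 0.0259
grasp_force: 39.8
```

Request:
arm_command(
  series="1.3 -0.75 0 0 255; 0 0 1 0 255; 0 0 1 0 255; 0 0 1 0 255; 0 0 1 0 255; 0 0 0.5 0 255; 0 0 0 0 255; 0 0 0 0 255",
)

```text
time_s: 12.57
tool_pos: [0.41, -0.2707, 0.1849]
tool_rot: [180.0, -0.0, 108.4]
force: [-0.9, 0.3, 7.9]
grip_width: 0.0257
grasp_force: 39.8
```

Request:
arm_command(
  series="0 0 1 0 255; 0 0 1 0 255; 0 0 0 0 255; 0 0 0 0 255",
)

```text
time_s: 12.9
tool_pos: [0.4101, -0.2707, 0.1832]
tool_rot: [180.0, -0.0, 108.4]
force: [-1.2, 0.4, 8.8]
grip_width: 0.0258
grasp_force: 39.8
```

Request:
arm_command(
  series="0 0 0.3 0 255; 0 0 0 0.05 255; 0 0 0 0.05 255; 0 0 0 0.05 255; 0 0 0 0.05 255; 0 0 0 0 255; 0 0 0 0 255",
)

```text
time_s: 13.48
tool_pos: [0.4104, -0.2708, 0.183]
tool_rot: [180.0, -0.0, 96.9]
force: [-1.3, -0.5, 9.3]
grip_width: 0.0257
grasp_force: 39.8
```

```bash
cat > st.py <<'E'
from h import *
o=telemetry.get_obs();print(o["time_s"],o["tool_pos"].round(4),o["tool_rot"].round(1),o["force"].round(1),o["wrist_torque"].round(3),o["qpos"].round(0))
E
python3 st.py
```

```text
13.4833 [ 0.4104 -0.2708  0.183 ] [180.   -0.   96.9] [-1.3 -0.5  9.3] [-0.06   0.386  0.012] [-23.  -2.  53. 110.   1.  71.  37.]
```

Request:
arm_command(
  series="0 0 0 0.07 255; 0 0 0 0.07 255; 0 0 0 0.07 255; 0 0 0 0.07 255; 0 0 0 0.07 255; 0 0 0 0 255; 0 0 0 0 255",
)

```text
time_s: 14.07
tool_pos: [0.4103, -0.2709, 0.183]
tool_rot: [180.0, -0.0, 76.9]
force: [-0.8, -0.2, 9.6]
grip_width: 0.0258
grasp_force: 39.8
```

```bash
python3 st.py
```

```text
14.0667 [ 0.4103 -0.2709  0.183 ] [180.   -0.   76.9] [-0.8 -0.2  9.6] [-0.151  0.498  0.   ] [-22.  -2.  53. 110.   1.  71.  17.]
```

Request:
arm_command(
  series="0 0 0 0.06 255; 0 0 0 0.06 255; 0 0 0 0.06 255; 0 0 0 0.06 255; 0 0 0 0.06 255; 0 0 0 0 255; 0 0 0 0 255",
)

```text
time_s: 14.65
tool_pos: [0.4101, -0.271, 0.183]
tool_rot: [180.0, -0.0, 59.7]
force: [-0.3, 0.6, 9.9]
grip_width: 0.0258
grasp_force: 39.8
```

```bash
python3 st.py
```

```text
14.65 [ 0.4101 -0.271   0.183 ] [180.   -0.   59.7] [-0.3  0.6  9.9] [-0.143  0.583 -0.021] [-22.  -1.  52. 110.   1.  71.  -0.]
```

Request:
arm_command(
  series="0 0 0 0.05 255; 0 0 0 0.05 255; 0 0 0 0.05 255; 0 0 0 0.05 255; 0 0 0 0 255; 0 0 0 0 255",
)

```text
time_s: 15.15
tool_pos: [0.4101, -0.271, 0.183]
tool_rot: [180.0, -0.0, 48.2]
force: [-1.7, -0.6, 10.0]
grip_width: 0.0256
grasp_force: 39.8
```

```bash
python3 st.py
```

```text
15.15 [ 0.4101 -0.271   0.183 ] [180.   -0.   48.2] [-1.7 -0.6 10. ] [-0.176  0.552  0.06 ] [-22.  -1.  52. 110.   1.  71. -12.]
```

Request:
arm_command(
  series="0 0 0 0.03 255; 0 0 0 0.03 255; 0 0 0 0.03 255; 0 0 0 0 255; 0 0 0 0 255",
)

```text
time_s: 15.57
tool_pos: [0.4101, -0.271, 0.183]
tool_rot: [180.0, 0.0, 43.1]
force: [-1.9, 0.6, 9.3]
grip_width: 0.0257
grasp_force: 39.8
```

```bash
python3 st.py
```

```text
15.5667 [ 0.4101 -0.271   0.183 ] [180.    0.   43.1] [-1.9  0.6  9.3] [-0.08   0.712  0.044] [-22.  -1.  52. 110.   1.  71. -17.]
```

Request:
arm_command(
  series="0 0 0 0.03 255; 0 0 0 0.02 255; 0 0 0 0 255; 0 0 0 0 255",
)

```text
time_s: 15.9
tool_pos: [0.41, -0.271, 0.183]
tool_rot: [180.0, 0.0, 40.2]
force: [-1.3, 0.2, 9.4]
grip_width: 0.0257
grasp_force: 39.8
```

```bash
python3 st.py
```

```text
15.9 [ 0.41  -0.271  0.183] [180.    0.   40.2] [-1.3  0.2  9.4] [-0.094  0.705  0.034] [-22.  -1.  52. 110.   1.  71. -20.]
```

Request:
arm_command(
  series="0 0 0 0.03 255; 0 0 0 0 255; 0 0 0 0 255",
)

```text
time_s: 16.15
tool_pos: [0.41, -0.271, 0.183]
tool_rot: [180.0, 0.0, 38.5]
force: [-2.4, 0.2, 9.9]
grip_width: 0.0256
grasp_force: 39.8
```

```bash
python3 st.py
```

```text
16.15 [ 0.41  -0.271  0.183] [180.    0.   38.5] [-2.4  0.2  9.9] [-0.195  0.694  0.033] [-22.  -1.  52. 110.   1.  71. -22.]
```

Request:
arm_command(
  series="0 0 0 0.03 255; 0 0 0 0 255; 0 0 0 0 255",
)

```text
time_s: 16.4
tool_pos: [0.41, -0.2711, 0.183]
tool_rot: [180.0, 0.0, 36.8]
force: [-0.9, 0.3, 9.5]
grip_width: 0.026
grasp_force: 39.8
```

```bash
python3 st.py
```

```text
16.4 [ 0.41   -0.2711  0.183 ] [180.    0.   36.8] [-0.9  0.3  9.5] [-0.116  0.669  0.083] [-22.  -1.  52. 110.   1.  71. -23.]
```

Request:
arm_command(
  series="0 0 0 0.03 255; 0 0 0 0 255; 0 0 0 0 255",
)

```text
time_s: 16.65
tool_pos: [0.41, -0.2711, 0.183]
tool_rot: [180.0, 0.0, 35.0]
force: [-1.2, -1.4, 9.6]
grip_width: 0.0257
grasp_force: 39.8
```

```bash
python3 st.py
```

```text
16.65 [ 0.41   -0.2711  0.183 ] [180.   0.  35.] [-1.2 -1.4  9.6] [-0.185  0.747  0.08 ] [-21.  -1.  52. 110.   1.  71. -25.]
```

Request:
arm_command(
  series="0 0 0 0.02 255; 0 0 0 0 255; 0 0 0 0 255",
)

```text
time_s: 16.9
tool_pos: [0.41, -0.271, 0.183]
tool_rot: [180.0, 0.0, 33.9]
force: [-1.5, -0.0, 9.6]
grip_width: 0.0261
grasp_force: 39.8
```

```bash
python3 st.py
```

```text
16.9 [ 0.41  -0.271  0.183] [180.    0.   33.9] [-1.5 -0.   9.6] [-0.13   0.694  0.009] [-21.  -1.  52. 110.   1.  71. -26.]
```

```bash
cat > av.py <<'E'
from h import *
L=[]
for i in range(8):
    cams.read_camera("top"); o=telemetry.get_obs(); L.append(np.r_[o["force"],o["wrist_torque"],o["tool_pos"]*1000,o["tool_rot"][2],o["grip_width"]*1000])
print(np.mean(L,0).round(3)); print("sd",np.std(L,0)[5].round(3),o["effort"].round(2)[[5,6]],o["time_s"])
E
python3 av.py
```

```text
[-1.65300e+00  1.88000e-01  9.85900e+00 -1.54000e-01  6.85000e-01
  4.80000e-02  4.09986e+02 -2.71040e+02  1.82992e+02  3.39070e+01
  2.58350e+01]
sd 0.04 [-0.65 -0.05] 17.3
```

Request:
arm_command(
  series="0 0 0 0.03 255; 0 0 0 0 255; 0 0 0 0 255",
)

```text
time_s: 17.55
tool_pos: [0.41, -0.271, 0.183]
tool_rot: [180.0, 0.0, 32.2]
force: [-1.9, -0.3, 10.7]
grip_width: 0.026
grasp_force: 39.8
```

```bash
python3 av.py
```

```text
[-1.81000e+00 -1.91000e-01  1.01410e+01 -1.50000e-01  6.89000e-01
  6.90000e-02  4.09987e+02 -2.71037e+02  1.82998e+02  3.21890e+01
  2.56380e+01]
sd 0.027 [-0.66 -0.06] 17.95
```

Request:
arm_command(
  series="0 0 0 0.03 255; 0 0 0 0 255; 0 0 0 0 255",
)

```text
time_s: 18.2
tool_pos: [0.41, -0.271, 0.183]
tool_rot: [180.0, 0.0, 30.5]
force: [-1.5, -0.7, 11.0]
grip_width: 0.0256
grasp_force: 39.8
```

```bash
sed -i 's/o\["qpos"\].round(0)/o["effort"][6].round(3)/' st.py; python3 st.py
```

```text
18.2 [ 0.41  -0.271  0.183] [180.    0.   30.5] [-1.5 -0.7 11. ] [-0.117  0.695  0.082] -0.124
```

Request:
arm_command(
  series="0 0 0 0.02 255; 0 0 0 0 255; 0 0 0 0 255",
)

```text
time_s: 18.45
tool_pos: [0.41, -0.271, 0.183]
tool_rot: [180.0, 0.0, 29.3]
force: [-1.9, 0.1, 10.1]
grip_width: 0.0256
grasp_force: 39.9
```

```bash
python3 st.py
```

```text
18.45 [ 0.41  -0.271  0.183] [180.    0.   29.3] [-1.9  0.1 10.1] [-0.159  0.716  0.081] -0.137
```

Request:
arm_command(
  series="0 0 0 0.02 255; 0 0 0 0 255; 0 0 0 0 255",
)

```text
time_s: 18.7
tool_pos: [0.41, -0.271, 0.183]
tool_rot: [180.0, 0.0, 28.2]
force: [-2.0, 0.4, 9.2]
grip_width: 0.0256
grasp_force: 39.9
```

```bash
python3 st.py
```

```text
18.7 [ 0.41  -0.271  0.183] [180.    0.   28.2] [-2.   0.4  9.2] [-0.152  0.71   0.136] -0.167
```

Request:
arm_command(
  series="0 0 -0.5 0 255; 0 0 -0.5 0 255; 0 0 -0.5 0 255; 0 0 -0.5 0 255; 0 0 -0.5 0 255; 0 0 0 0 255; 0 0 0 0 255",
)

```text
time_s: 19.28
tool_pos: [0.4099, -0.2709, 0.1852]
tool_rot: [180.0, 0.0, 28.2]
force: [-0.4, -0.1, 7.9]
grip_width: 0.0258
grasp_force: 39.9
```

```bash
python3 st.py
```

```text
19.2833 [ 0.4099 -0.2709  0.1852] [180.    0.   28.2] [-0.4 -0.1  7.9] [-0.2    0.569  0.151] -0.146
```

Request:
arm_command(
  series="0 0 -0.5 0 255; 0 0 -0.5 0 255; 0 0 0 0 255; 0 0 0 0 255",
)

```text
time_s: 19.62
tool_pos: [0.4098, -0.2709, 0.1858]
tool_rot: [180.0, 0.0, 28.2]
force: [-0.8, -0.7, 6.0]
grip_width: 0.0258
grasp_force: 39.9
```

```bash
python3 st.py
```

```text
19.6167 [ 0.4098 -0.2709  0.1858] [180.    0.   28.2] [-0.8 -0.7  6. ] [-0.389  0.34   0.176] -0.14
```

Request:
arm_command(
  series="0 0 0 -0.05 255; 0 0 0 -0.05 255; 0 0 -0.5 0 255; 0 0 -0.5 0 255; 0 0 0 0 255; 0 0 0 0 255",
)

```text
time_s: 20.12
tool_pos: [0.4096, -0.2708, 0.1862]
tool_rot: [180.0, 0.0, 33.9]
force: [0.2, -2.2, -1.3]
grip_width: 0.0257
grasp_force: 39.8
```

```bash
python3 st.py
```

```text
20.1167 [ 0.4096 -0.2708  0.1862] [180.    0.   33.9] [ 0.2 -2.2 -1.3] [-0.903 -0.04   0.004] -0.015
```

Request:
arm_command(
  series="0 0 -0.5 0 255; 0 0 -0.5 0 255; 0 0 -0.5 0 255; 0 0 0 0 255; 0 0 0 0 255",
)

```text
time_s: 20.53
tool_pos: [0.4093, -0.2705, 0.1879]
tool_rot: [-179.9, 0.0, 33.9]
force: [-0.7, -1.4, -1.3]
grip_width: 0.0256
grasp_force: 39.8
```

```bash
python3 st.py
```

```text
20.5333 [ 0.4093 -0.2705  0.1879] [-179.9    0.    33.9] [-0.7 -1.4 -1.3] [-0.716  0.485  0.018] -0.014
```

Request:
arm_command(
  series="0 0 -1 0 255; 0 0 -2 0 255; 0 0 -3 0 255; 0 0 -10 0 255; 0 0 -20 0 255; 0 0 -20 0 255; 0 0 0 0 255; 0 0 0 0 255; 0 0 0 0 255",
)

```text
time_s: 21.28
tool_pos: [0.4099, -0.2701, 0.2441]
tool_rot: [-180.0, -0.0, 33.9]
force: [-0.5, 0.2, -1.6]
grip_width: 0.026
grasp_force: 39.8
```

```bash
python3 st.py; python3 - <<'E'
from h import *
o=telemetry.get_obs();im=cams.read_camera("wrist");cv2.imwrite("pics/w5.png",im)
W=cam("wrist",o);p=o["tool_pos"]-[0,0,.1095]
print(o["tool_pos"],proj(W,p),proj(W,(.4106,-.2695,.081)),o["qpos"].round(0))
g=lambda c:(255*(c/255.)**.6).astype(np.uint8)
cv2.imwrite("pics/c5.png",cv2.resize(g(im[110:230,190:320]),None,fx=5,fy=5,interpolation=cv2.INTER_CUBIC))
E
```

```text
21.2833 [ 0.4099 -0.2701  0.2441] [-180.    -0.    33.9] [-0.5  0.2 -1.6] [-0.083  0.137 -0.044] -0.003
[ 0.40993304 -0.27014828  0.2440796 ] [254.92791393 183.56110191] [254.73439588 167.00439599] [-22.  -5.  50. 105.   4.  79. -29.]
```

View pics/c5.png

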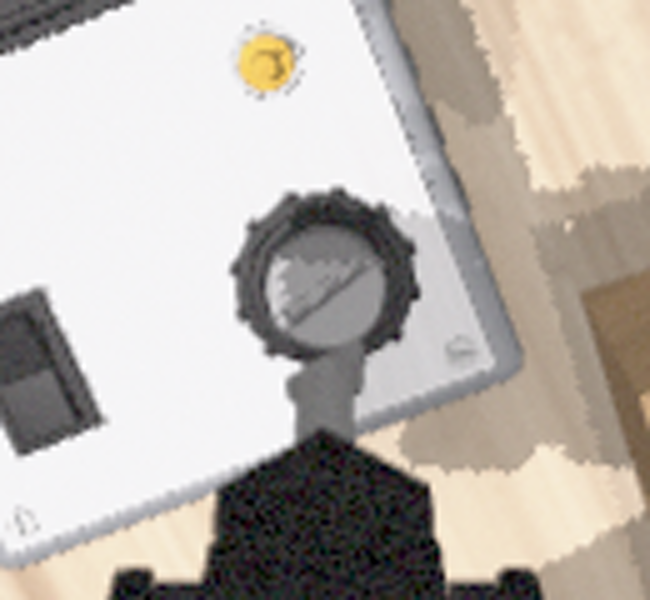

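The slot now runs from (290,320) to (375,262), so it has turned to about the stop angle. The cap sits low in the ring, and the blade is still held straight at (326,365).

```bash
python3 - <<'E'
from h import *
o=telemetry.get_obs();W=cam("wrist",o)
f=lambda x,y:onplane(W,(190+x/5,110+y/5),.081)
d=f(375,262)-f(290,320);print("slot az",np.degrees(np.arctan2(d[1],d[0])))
print(rows(o["tool_pos"],33.9,[(.4102,-.27,.244,81.8),(.4336,-.3792,.244,81.8)]))
E
```

```text
slot az -20.933802416746087
['0.1 0.0 -0.1 -0.119 0', '0.1 0.0 -0.1 -0.119 0', '0.1 0.1 -0.1 -0.119 0', '0.1 0.1 -0.1 -0.119 0', '0.1 0.1 -0.1 -0.119 0', '0.0 0.1 -0.1 -0.119 0', '0.0 0.1 -0.1 -0.119 0', '-34.9 12.9 -0.0 -0.000 0', '-34.9 12.9 -0.0 -0.000 0', '-34.9 12.9 -0.0 -0.000 0']
```

Request:
arm_command(
  series="0 0 0 -0.119 255; 0 0 0 -0.119 255; 0 0 0 -0.119 255; 0 0 0 -0.119 255; 0 0 0 -0.119 255; 0 0 0 -0.119 255; 0 0 0 -0.119 255; -35 13 0 0 255; -35 13 0 0 255; -35 13 0 0 255; 0 0 0 0 255; 0 0 0 0 255; 0 0 0 0 255",
)

```text
time_s: 22.42
tool_pos: [0.4326, -0.3796, 0.2429]
tool_rot: [-179.8, -0.0, 81.6]
force: [-0.7, 1.5, -0.8]
grip_width: 0.0259
grasp_force: 39.8
```

Request:
arm_command(
  series="0 0.9 20 0 255; 0 0 20 0 255; 0 0 8 0 255; 0 0 8 0 255; 0 0 4 0 255; 0 0 0 0 255; 0 0 0 0 255",
)

```text
time_s: 23.0
tool_pos: [0.4346, -0.3802, 0.185]
tool_rot: [179.9, -0.0, 81.7]
force: [-0.0, 0.0, -0.5]
grip_width: 0.026
grasp_force: 39.8
```

Request:
arm_command(
  series="0.5 -0.7 10 0 255; 0 0 15 0 255; 0 0 15 0 255; 0 0 12 0 255; 0 0 6 0 255; 0 0 3 0 255; 0 0 2 0 255; 0 0 0 0 255; 0 0 0 0 255",
)

```text
time_s: 23.75
tool_pos: [0.4338, -0.3801, 0.1218]
tool_rot: [179.9, 0.0, 81.6]
force: [0.0, 0.5, -1.1]
grip_width: 0.0259
grasp_force: 39.8
```

Request:
arm_command(
  series="0 0 1 0 255; 0 0 0.7 0 255; 0 0 0.5 0 255; 0 0 0 0 255; 0 0 0 0 255",
)

```text
time_s: 24.17
tool_pos: [0.4337, -0.3798, 0.1195]
tool_rot: [180.0, -0.0, 81.6]
force: [0.1, 0.5, 2.8]
grip_width: 0.0258
grasp_force: 39.8
```

Request:
arm_command(
  series="0 0 0 0 230; 0 0 0 0 200; 0 0 0 0 150; 0 0 0 0 100; 0 0 0 0 50; 0 0 0 0 0; 0 0 0 0 0; 0 0 0 0 0; 0 0 0 0 0; 0 0 0 0 0; 0 0 0 0 0",
)

```text
time_s: 25.08
tool_pos: [0.4335, -0.3797, 0.119]
tool_rot: [180.0, -0.0, 81.6]
force: [-0.0, -0.7, -0.6]
grip_width: 0.0778
grasp_force: 0.0
```

Request:
arm_command(
  series="0 0 0 0 0; 0 0 -10 0 0; 0 0 -20 0 0; 0 0 -25 0 0; 0 0 -25 0 0; 0 0 -25 0 0; 0 0 -25 0 0; -30 -10 -10 0 0; 0 0 0 0 0; 0 0 0 0 0; 0 0 0 0 0; 0 0 0 0 0",
)

```text
time_s: 26.08
tool_pos: [0.4196, -0.407, 0.2586]
tool_rot: [-180.0, -0.1, 81.7]
force: [-0.3, 0.3, 0.2]
grip_width: 0.0869
grasp_force: 0.0
```

```bash
python3 st.py; python3 - <<'E'
from h import *
o=telemetry.get_obs();im=cams.read_camera("wrist");cv2.imwrite("pics/w6.png",im);t=cams.read_camera("top");s=cams.read_camera("scene");cv2.imwrite("pics/s6.png",s);cv2.imwrite("pics/t6.png",t)
W=cam("wrist",o);print(o["grip_width"])
# handle check: dark pixels near predicted handle vs axis
S=cam("scene");s0=cv2.imread("pics/scene0.png")
d=lambda a,b,r:np.abs(a[r].astype(int)-b[r]).max(-1)
u0=proj(S,(.4342,-.378,.17)).astype(int);r=np.s_[u0[1]-5:u0[1]+45,u0[0]-15:u0[0]+15]
print(u0,"diff px handle region",(d(s,s0,r)>60).sum(),"of 1500")
g=cv2.cvtColor(im,6);p=proj(W,(.4342,-.378,.165));x,y=p.astype(int);b=(g[y-45:y+45,x-45:x+45]<45).astype(np.uint8)
n,l,st,c=cv2.connectedComponentsWithStats(b);k=[(st[i][4],st[i][:4]+[x-45,y-45,0,0],c[i]+[x-45,y-45]) for i in range(1,n) if st[i][4]>150];print(p,proj(W,(.4342,-.378,.085)),k)
E
```

```text
26.0833 [ 0.4196 -0.407   0.2586] [-1.80e+02 -1.00e-01  8.17e+01] [-0.3  0.3  0.2] [-0.119  0.065 -0.035] -0.004
0.08687368015315801
[279 175] diff px handle region 3 of 1500
[267.73079179 151.10707072] [264.75408712 135.20435572] [(np.int32(1190), array([251, 122,  33,  47]), array([266.96218487, 145.60504202]))]
```

```bash
python3 -c "
from cell import env
print(env.sign_off())"
```

```text
the job is handed in; nothing more can be done
None
```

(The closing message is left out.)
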